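Load keyed dose canisters and lock them with the comb

ROBOT

A 6-joint arm with a two-finger parallel gripper is mounted at the origin on a cart in front of the work surface, level with it; the furniture and walls round the work are solid. World frame = base frame: x ahead of the robot, y to its left, z up, the work surface at z = 0. Lengths are in m, angles in rad, forces in N, time in s.
With the tool pointing down it reaches from about 0.35 to 0.975 m from the base axis. Payload 7.1 kg.
Tool frame: the origin (TCP) lies midway between the tips of the shut fingers; the grasp point (between the pads) lies 19 mm behind it; z points along the fingers, y is the line along which they close (so a half turn about z gives the same grasp; the last joint's range is limited). The gripper opens to 88 mm and grips with 3 to 60 N. Pads are 20 mm wide; open, the fingers measure 115 mm over their backs; the gripper's body (75 mm by 178 mm) begins 61 mm behind the grasp point.
Start: joints at [1.198, 0.423, 1.63, -0, 1.089, -0.019], TCP at [0.217, 0.586, 0.223] pointing down, gripper open.
Joint ranges: [-3, 3], [-0.9, 2.11], [0.09, 2.58], [-1.31, 4.45], [0.11, 2.69], [-2.54, 2.54]. Speed limits (rad/s): [2.39, 2.39, 3.01, 3.14, 3.14, 3.14].

INTERFACE

Orientations are given as a unit quaternion [w, x, y, z].
In Python, from station import move_pose, movel, movej, command_gripper, wait, inverse_kinematics, read_camera, camera_info, MotionError, job_done, get_time, get_joint_pos, get_qvel, get_effort, get_tcp_pos, get_ee_rot, get_ft_force, get_ft_torque, get_grip_width, get_finger_force gives the robot as it stands. Calls block until the motion is done:
- move_pose(position, orientation): joint-space move of the TCP to a pose.
- movel(position, frame=None, v=0.15, until_force=None): straight line of the TCP; frame=None keeps the orientation; v is the mean speed in m/s. With until_force (N) it stops when the force on the tool has changed by that much, and returns True; else False.
- movej(angles): joint-space move.
- command_gripper(opening): opening from 0.0 (shut) to 1.0 (fully open); the grip force is fixed at half the most; returns when the fingers have stopped.
- wait(seconds).
- inverse_kinematics(position, orientation): joint angles nearest the present ones, or None.
- read_camera(name): name is "scene" or "top" or "wrist"; returns the picture (480x640x3 uint8, red, green, blue); there is no depth.
- camera_info(name): a dict with "intrinsics" (3x3 intrinsics, pixels), "T" (4x4, takes a point from camera to world coordinates); the wrist camera has in their place "tool_from_camera" (4x4, takes a point from camera to tool coordinates, whose origin is the TCP and whose axes are the flange's). Camera axes: x right, y up, looking along -z (the intrinsics and any distortion apply to the point x, -y, -z); pixel columns grow to the right and rows downward; lengths in m; the calibration is good to about 2 mm. A picture is of the moment at which its call begins: read the wrist's pose just before it. camera_info takes no time and is no camera call.
A pose or a line that the arm cannot do raises MotionError and nothing moves.
- job_done(): hands the job in; it is judged then, once.
Readings, each from a call of its own:
- get_time(): time.
- get_joint_pos(): joint angles.
- get_qvel(): joint speeds.
- get_effort(): joint torques, N m.
- get_tcp_pos(): TCP position.
- get_ee_rot(): TCP orientation.
- get_ft_force(): force on the tool from outside, world axes, zero at the start.
- get_ft_torque(): the same for the moment, N m.
- get_grip_width(): opening from 0.0 (shut) to 1.0 (fully open).
- get_finger_force(): force on a finger pad.
Only numpy, scipy, OpenCV 4.12 (cv2) and the standard library are available. Lean on these libraries where they do the work, as an engineer would, in place of code of your own. Each camera call takes 0.05 s, during which the arm holds its last target. There are 200 camera calls.

TASK

Load the dose canister rack: lift the retaining comb out of its slots and set it aside, then put every canister that stands on the couch upright into a pocket of the rack (any pocket, one each), turned so that its key tab goes into the pocket's notch and it sits fully down. Then put the comb back so that all five teeth are fully home in their slots and its beam lies over the tabs. Leave the cotton jar and the small carton where they are.

Things in the scene. Friction and masses are not known exactly. Their poses are not given: they have to be found in the camera images.
- rack: White rack fixed to the couch, base plate 130 x 310 mm, 10 mm thick (local x -75 to +55 mm, y -155 to +155 mm). Origin on the couch under the middle of its length. Local x points from its row of four pockets to its row of five comb slots, roughly away from the robot; y along the rows; z up. Nothing on it is higher than 32 mm once the comb is off.
- pocket0 (a point): Floor centre of pocket 0 (0 at the -y end, next every 66 mm along +y), 33 mm towards -x from the rack origin, 10 mm above the couch. Eight-sided wall 6 mm thick, 52 mm across the inside, 18 mm high above the floor, with a notch 14 mm wide in its +x side. Axes as the rack.
- pocket1 (a point): Floor centre of pocket 1 (0 at the -y end, next every 66 mm along +y), 33 mm towards -x from the rack origin, 10 mm above the couch. Eight-sided wall 6 mm thick, 52 mm across the inside, 18 mm high above the floor, with a notch 14 mm wide in its +x side. Axes as the rack.
- pocket2 (a point): Floor centre of pocket 2 (0 at the -y end, next every 66 mm along +y), 33 mm towards -x from the rack origin, 10 mm above the couch. Eight-sided wall 6 mm thick, 52 mm across the inside, 18 mm high above the floor, with a notch 14 mm wide in its +x side. Axes as the rack.
- pocket3 (a point): Floor centre of pocket 3 (0 at the -y end, next every 66 mm along +y), 33 mm towards -x from the rack origin, 10 mm above the couch. Eight-sided wall 6 mm thick, 52 mm across the inside, 18 mm high above the floor, with a notch 14 mm wide in its +x side. Axes as the rack.
- comb_seat (a point): Floor centre of the middle comb slot, 21 mm towards +x from the rack origin, 10 mm above the couch: the comb origin comes here when fully home. Five slots, every 66 mm along the rack y, one on either side of each tab line; each a box open above, inside 40 mm (x) by 14 mm (y), rim 22 mm above its floor. Axes as the rack.
- comb: Steel comb 282 mm long (y), 91 mm high, 0.3 kg, same either way round. Five teeth 36 (x) x 10 mm (y), every 66 mm, round-tipped, hang 26 mm below a beam 24 mm wide, 14 mm high. In the middle a grey grip 44 mm along x, 14 mm thick along y, 65 to 91 mm above the tips. Origin: tip of middle tooth, z up. Starts home in the rack, blocking the tabs; stands on its teeth if set down level.
- canister_a: Dose canister, aluminium and grey, diameter 48 mm, 87 mm high, 0.25 kg, heavy tapered foot. A grey key tab on the foot sticks out along +x to 54 mm from the axis, 10 mm wide, 20 mm high. Grip bar on top: 44 mm along y, 14 mm thick along x, 58 to 87 mm above the foot. Origin: centre of underside, z up. Seated, it stands on the pocket floor, tab through the notch along the rack +x. May be absent.
- canister_b: Dose canister, aluminium and grey, diameter 48 mm, 87 mm high, 0.25 kg, heavy tapered foot. A grey key tab on the foot sticks out along +x to 54 mm from the axis, 10 mm wide, 20 mm high. Grip bar on top: 44 mm along y, 14 mm thick along x, 58 to 87 mm above the foot. Origin: centre of underside, z up. Seated, it stands on the pocket floor, tab through the notch along the rack +x. May be absent.
- canister_c: Dose canister, aluminium and grey, diameter 48 mm, 87 mm high, 0.25 kg, heavy tapered foot. A grey key tab on the foot sticks out along +x to 54 mm from the axis, 10 mm wide, 20 mm high. Grip bar on top: 44 mm along y, 14 mm thick along x, 58 to 87 mm above the foot. Origin: centre of underside, z up. Seated, it stands on the pocket floor, tab through the notch along the rack +x. May be absent.
- canister_d: Dose canister, aluminium and grey, diameter 48 mm, 87 mm high, 0.25 kg, heavy tapered foot. A grey key tab on the foot sticks out along +x to 54 mm from the axis, 10 mm wide, 20 mm high. Grip bar on top: 44 mm along y, 14 mm thick along x, 58 to 87 mm above the foot. Origin: centre of underside, z up. Seated, it stands on the pocket floor, tab through the notch along the rack +x. May be absent.
- cotton_jar: Cream jar with cotton, 100 x 104 x 143 mm, behind the canisters; a bystander. Origin at the centre of its underside.
- vial_carton: Small printed carton, 40 x 60 x 52 mm, near the front edge; a bystander. Origin at the centre of its underside.
Mind the look-alikes: they are no part of the job. Leave any orange look-alike of the canister_c alone.

How it is judged:
By the outcome, as a careful person would: the job done as asked, in the order asked, and still so for the second after the job is handed in, with the robot touching nothing.
Of canister_a, canister_b, canister_c, canister_d only 2 to 4 are there at a start; the rules pass over those that are not, and their reading is None.
At some moment in a run one of canister_a, canister_b, canister_c, canister_d may be knocked a few centimetres aside while the robot is not near it.
It also fails if it takes over 210 s, if anything falls off the work surface, if the arm or the gripper's body presses on something with over 40 N, if the wrist force passes 120 N, or if a joint passes its speed limit or range.

## Working session

There is one attempt and no reset: what is moved stays moved. The work goes in short steps, each a Python script; the robot and the scene stay as the last script left them, time stands still between calls to the robot, and variables do not carry over. Pictures are saved under pics/ and viewed, at most 14 in all, crops included, and the job is handed in when it is done.

```bash
ls; mkdir -p pics
python3 - <<'E'
from station import *
import cv2,numpy as np
np.set_printoptions(precision=4,suppress=True)
for n in("scene","top","wrist"):
    im=read_camera(n); cv2.imwrite(f"pics/{n}0.png",im[...,::-1]); print(n,camera_info(n))
print(get_time(),get_tcp_pos(),get_ee_rot(),get_joint_pos())
E
```

```text
pics
scene {'intrinsics': array([[591.9426,   0.    , 320.3004],
       [  0.    , 591.9426, 240.1866],
       [  0.    ,   0.    ,   1.    ]]), 'T': array([[ 0.8756,  0.3227, -0.3594,  0.1507],
       [-0.483 ,  0.5934, -0.6439, -0.8723],
       [ 0.0055,  0.7374,  0.6755,  0.9079],
       [ 0.    ,  0.    ,  0.    ,  1.    ]])}
top {'intrinsics': array([[561.0014,   0.    , 325.8173],
       [  0.    , 561.0014, 240.4253],
       [  0.    ,   0.    ,   1.    ]]), 'T': array([[-0.0239,  0.9946, -0.1006,  0.5007],
       [-0.9997, -0.0239,  0.0018, -0.0616],
       [-0.0006,  0.1007,  0.9949,  1.0523],
       [ 0.    ,  0.    ,  0.    ,  1.    ]])}
wrist {'intrinsics': array([[355.5526,   0.    , 320.9173],
       [  0.    , 355.5526, 239.7872],
       [  0.    ,   0.    ,   1.    ]]), 'tool_from_camera': array([[ 0.0006,  0.9607,  0.2774,  0.0773],
       [ 1.    , -0.0007,  0.0003, -0.0001],
       [ 0.0005,  0.2774, -0.9607, -0.1615],
       [ 0.    ,  0.    ,  0.    ,  1.    ]])}
0.15 [0.2163 0.5859 0.2221] [-0.0001  0.176   0.9844 -0.0006] [ 1.198   0.4237  1.6305 -0.      1.0886 -0.019 ]
```

View pics/top0.png

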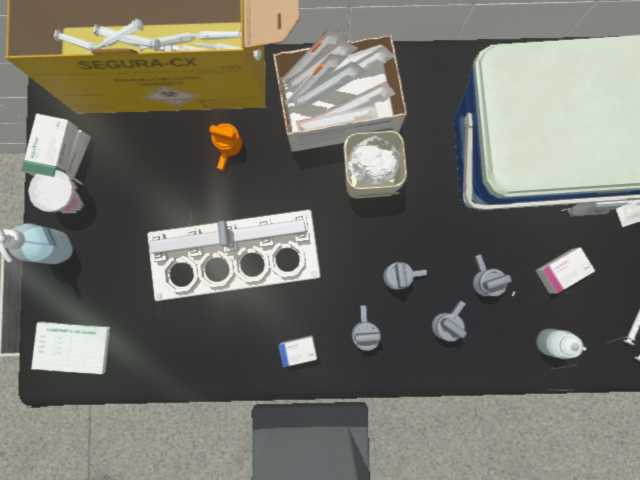

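View pics/scene0.png

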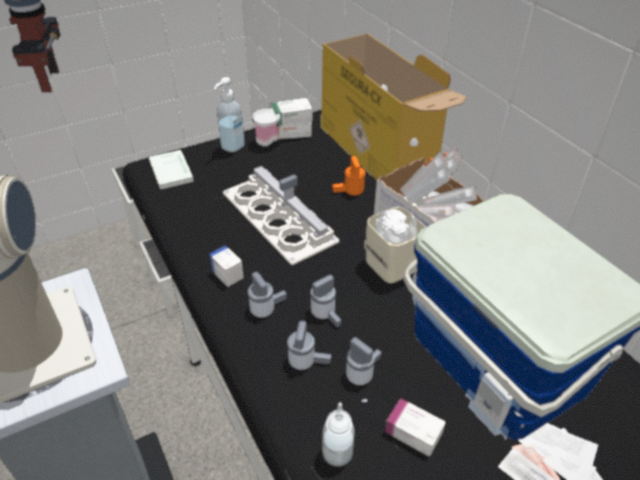

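The top view shows the rack at about (150-320, 210-300) with the comb grip at (224,232). There are four grey canisters at about (400,276), (490,282), (450,325) and (367,335). The orange look-alike is at (226,140), the jar at (375,162) and the carton at (297,350). The scene view agrees with this.

```bash
cat > h.py <<'E'
from station import *
import cv2,numpy as np
from scipy.spatial.transform import Rotation as R
np.set_printoptions(precision=4,suppress=True)
def snap(name):
    """image plus (K, T camera->world) at that moment"""
    c=camera_info(name)
    if name=="wrist":
        q=get_ee_rot(); T=np.eye(4); T[:3,:3]=R.from_quat([q[1],q[2],q[3],q[0]]).as_matrix(); T[:3,3]=get_tcp_pos()
        T=T@c["tool_from_camera"]
    else: T=c["T"]
    return read_camera(name),c["intrinsics"],T
def ray(px,K,T,z):
    """pixels (N,2) -> world points on plane z"""
    p=np.atleast_2d(np.asarray(px,float))
    d=np.c_[(p[:,0]-K[0,2])/K[0,0],-(p[:,1]-K[1,2])/K[1,1],-np.ones(len(p))]@T[:3,:3].T
    return T[:3,3]+d*((z-T[2,3])/d[:,2])[:,None]
def proj(P,K,T):
    c=(np.atleast_2d(P)-T[:3,3])@T[:3,:3]
    return np.c_[K[0,2]-K[0,0]*c[:,0]/c[:,2],K[1,2]+K[1,1]*c[:,1]/c[:,2]]
def quat(yaw):
    """tool down, tool y (closing line) at angle yaw+90deg, tool x along yaw"""
    q=(R.from_euler('z',yaw)*R.from_euler('x',np.pi)).as_quat(); return [q[3],q[0],q[1],q[2]]
def save(n,im): cv2.imwrite(f"pics/{n}.png",im[...,::-1])
def grey_blobs(im):
    h=cv2.cvtColor(im,cv2.COLOR_RGB2HSV)
    m=((h[...,1]<70)&(h[...,2]>60)&(h[...,2]<215)).astype(np.uint8)
    return cv2.morphologyEx(m,cv2.MORPH_OPEN,np.ones((3,3),np.uint8))
def top_canisters(box=(335,230,530,365)):
    im,K,T=snap("top"); x0,y0,x1,y1=box
    m=np.zeros(im.shape[:2],np.uint8); m[y0:y1,x0:x1]=grey_blobs(im)[y0:y1,x0:x1]
    out=[]
    for c in cv2.findContours(m,cv2.RETR_EXTERNAL,cv2.CHAIN_APPROX_NONE)[0]:
        if cv2.contourArea(c)<400: continue
        f=cv2.drawContours(np.zeros_like(m),[c],-1,1,-1)
        d=cv2.distanceTransform(f,cv2.DIST_L2,5); _,r,_,cp=cv2.minMaxLoc(d)
        pts=c[:,0]; tip=pts[np.argmax(np.hypot(*(pts-cp).T))]
        a=ray(cp,K,T,.05)[0]; b=ray(tip,K,T,.012)[0]; v=b-a
        out.append((a[0],a[1],np.arctan2(v[1],v[0]),np.hypot(v[0],v[1]),cv2.contourArea(c)))
    return np.array(out)
E
python3 - <<'E'
from h import *
print(top_canisters())
im,K,T=snap("top"); h=cv2.cvtColor(im,cv2.COLOR_RGB2HSV)
m=np.zeros(im.shape[:2],np.uint8); m[200:310,130:330]=((h[...,2]>100)&(h[...,1]<60))[200:310,130:330]
c=max(cv2.findContours(m,cv2.RETR_EXTERNAL,cv2.CHAIN_APPROX_NONE)[0],key=cv2.contourArea)
r=cv2.minAreaRect(c);b=ray(cv2.boxPoints(r),K,T,.01);print(b,r)
print([np.linalg.norm(b[i]-b[i-1]) for i in range(4)],b.mean(0))
E
```

```text
[[  0.4309  -0.1303   0.1232   0.0544 793.5   ]
 [  0.4431  -0.2792  -0.612    0.0568 905.5   ]
 [  0.537   -0.1907  -1.4137   0.0597 762.    ]
 [  0.5205  -0.3595   0.2852   0.0556 956.    ]]
[[ 0.6336  0.2753  0.01  ]
 [ 0.6696 -0.0369  0.01  ]
 [ 0.536  -0.0523  0.01  ]
 [ 0.501   0.2561  0.01  ]] ((232.57647705078125, 254.1791229248047), (71.70049285888672, 167.99569702148438), 82.14668273925781)
[np.float64(0.13402670010438525), np.float64(0.31431098746221076), np.float64(0.1344952704714328), np.float64(0.3103248063118151)] [0.585  0.1105 0.01  ]
```

Run:
```python
from h import *
y=.114
move_pose([.616,.114,.21],quat(y+np.pi)); print(get_joint_pos(),get_tcp_pos(),get_time())
im,K,T=snap("wrist"); save("w1",im); np.savez("w1",im=im,K=K,T=T)
```

```text
[ 0.1652  0.4392  1.6365  0.0002  1.0659 -1.5205] [0.6158 0.1148 0.21  ] 2.4583
```

View pics/w1.png

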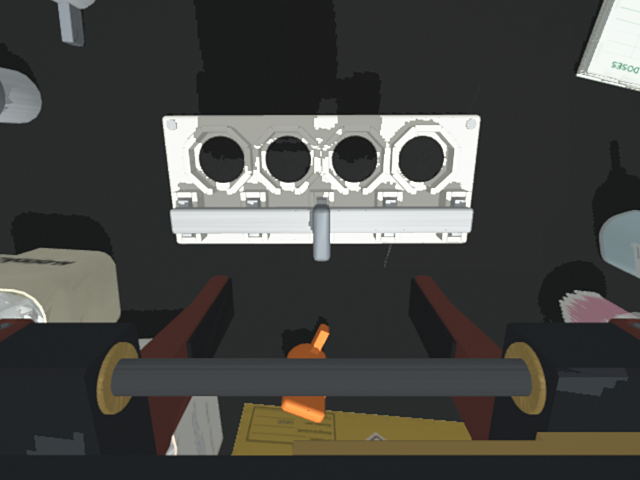

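The wrist view shows the four black pocket floors at about (221,158), (288,159), (354,159) and (422,158). The beam runs along row 220, and the grip is at about (321,232).

```bash
cat >> h.py <<'E'
def rack_pose(im,K,T,guess=(.595,.112,.114),z=.01):
    """pocket floor discs (dark ellipses) -> rack x,y,yaw, spacing check"""
    g=cv2.cvtColor(im,cv2.COLOR_RGB2GRAY); P=[]
    Rz=R.from_euler('z',guess[2]).as_matrix()
    for i in range(4):
        w=np.array([guess[0],guess[1],z])+Rz@[-.033,-.099+.066*i,0]
        u=proj(w,K,T)[0].astype(int); s=32
        m=(g<60).astype(np.uint8); n,l,st,ct=cv2.connectedComponentsWithStats(m)
        k=min(range(1,n),key=lambda k:np.hypot(*(ct[k]-u))+(1e3 if st[k,4]<300 or st[k,4]>8000 else 0))
        c=max(cv2.findContours((l==k).astype(np.uint8),0,1)[0],key=len)
        P.append(ray(cv2.fitEllipse(c)[0],K,T,z)[0])
    P=np.array(P); d=np.polyfit([-1.5,-.5,.5,1.5],P,1); yaw=np.arctan2(-d[0,0],d[0,1])
    o=P.mean(0)+.033*np.array([np.cos(yaw),np.sin(yaw),0])
    return np.array([o[0],o[1],yaw]),P,np.linalg.norm(d[0])
E
python3 - <<'E'
from h import *
d=np.load("w1.npz")
r,P,s=rack_pose(d["im"],d["K"],d["T"]); print(r,P,s)
h=cv2.cvtColor(d["im"],cv2.COLOR_RGB2HSV)
# grip column extent below the beam / rack outline corners
m=np.zeros((480,640),np.uint8); m[100:255,150:490]=(h[...,2]>110)[100:255,150:490]
c=max(cv2.findContours(m,0,1)[0],key=cv2.contourArea)
c=c[(c[:,0,1]<246)]; b=ray(cv2.boxPoints(cv2.minAreaRect(c)),d["K"],d["T"],.01); print(b,[np.linalg.norm(b[i]-b[i-1]) for i in range(4)])
g=h[250:259,290:350,2]; print([(np.flatnonzero(x>90)[[0,-1]]+290) for x in g])
print(ray([[321.5,254]],d["K"],d["T"],.095), proj(np.array([[*r[:2],.101]])+R.from_euler('z',r[2]).apply([[.021+.022,0,0],[.021-.022,0,0]]),d["K"],d["T"]))
E
```

```text
[0.5923 0.1127 0.1171] [[0.571  0.0106 0.01  ]
 [0.5634 0.076  0.01  ]
 [0.5555 0.1415 0.01  ]
 [0.548  0.2071 0.01  ]] 0.06594507392200419
[[ 0.5363 -0.0478  0.01  ]
 [ 0.5011  0.2557  0.01  ]
 [ 0.6289  0.2868  0.01  ]
 [ 0.6679 -0.0488  0.01  ]] [np.float64(0.13157180825437845), np.float64(0.30555410599902544), np.float64(0.13154225154088153), np.float64(0.33791945124087175)]
[array([313, 329]), array([313, 329]), array([313, 329]), array([313, 329]), array([313, 329]), array([313, 329]), array([313, 329]), array([314, 329]), array([314, 328])]
[[0.6303 0.1173 0.095 ]] [[321.2627 261.8614]
 [321.1808 208.074 ]]
```

```bash
cat > cfg.py <<'E'
import numpy as np
rack=np.array([.5923,.1127,.1171])
def rp(x,y,rk=None):
    r=rack if rk is None else rk; c,s=np.cos(r[2]),np.sin(r[2]); return r[:2]+[c*x-s*y,s*x+c*y]
E
python3 - <<'E'
from h import *; from cfg import *
p=rp(.021,0); q=quat(rack[2]+np.pi)
movel([*p,.12],q); print(movel([*p,.069],v=.05,until_force=8),get_tcp_pos())
command_gripper(0); print("w",get_grip_width()*88,get_finger_force(),get_ft_force(),get_tcp_pos())
movel([*p,.075],v=.03); print(get_ft_force())
movel([*p,.115],v=.04); print(get_ft_force(),get_grip_width()*88)
movel([*p,.24],v=.2)
im,K,T=snap("wrist"); save("w2",im); np.savez("w2",im=im,K=K,T=T)
print(rack_pose(im,K,T,rack),get_time())
E
```

```text
False [0.6134 0.1152 0.0693]
w 14.143668834197577 29.99992847442627 [0.4279 0.2262 0.2428] [0.6132 0.1152 0.069 ]
[-1.2035  0.0028 -2.3322]
[-0.4212 -0.5245 -2.894 ] 13.625826566164905
(array([0.5922, 0.1126, 0.1178]), array([[0.5711, 0.0105, 0.01  ],
       [0.5633, 0.076 , 0.01  ],
       [0.5555, 0.1415, 0.01  ],
       [0.5478, 0.207 , 0.01  ]]), np.float64(0.06596028930115838)) 7.875
```

View pics/w2.png

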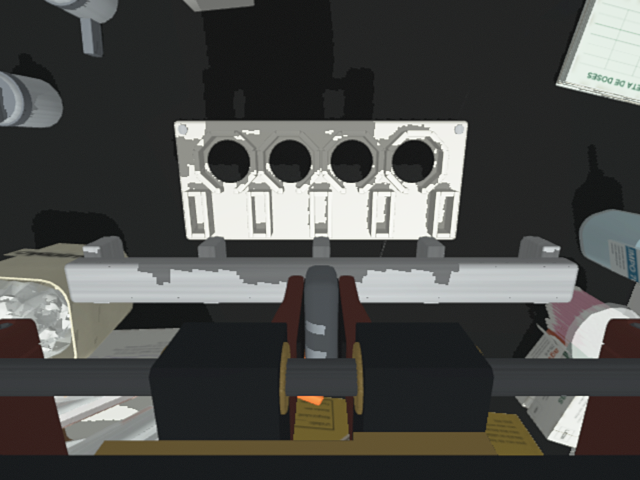

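The comb is out of the rack and held level. The four pockets (row ~160) and five slots (row ~213) are clear, and the second rack measurement agrees to within 1 mm. Next I'll set the comb aside on the left.

```bash
sed -i 's/^rack=.*/rack=np.array([.5923,.1127,.1175])/' cfg.py
cat >> cfg.py <<'E'
comb_park=np.array([.545,.335]); comb_park_yaw=rack[2]+np.pi/2-.1175
E
python3 - <<'E'
from h import *; from cfg import *
q=quat(comb_park_yaw); print(inverse_kinematics([*comb_park,.2],q))
move_pose([*comb_park,.2],q); movel([*comb_park,.075],v=.15)
print(movel([*comb_park,.054],v=.02,until_force=4),get_tcp_pos(),get_ft_force())
wait(.2); command_gripper(.6); print(get_grip_width()); movel([*comb_park,.2],v=.2)
# canister look
c=top_canisters(); print(c,get_time())
a=min(c,key=lambda k:np.hypot(k[0]-.537,k[1]+.19))
move_pose([a[0],a[1],.16],quat(a[2]+np.pi/2)); print(get_joint_pos(),get_tcp_pos())
im,K,T=snap("wrist"); save("w3",im); np.savez("w3",im=im,K=K,T=T)
E
```

```text
[ 0.5325  0.4694  1.6129 -0.      1.0593  0.5325]
True [0.5461 0.3353 0.0738] [1.9952 0.1114 4.1028]
0.5968745579142744
[[  0.4309  -0.1303   0.1232   0.0544 786.5   ]
 [  0.4448  -0.2793  -0.6289   0.0554 896.5   ]
 [  0.537   -0.1907  -1.4443   0.0594 759.    ]
 [  0.5205  -0.3595   0.2852   0.0556 946.    ]] 12.8
[-0.3607  0.4239  1.7994  0.0002  0.9182  1.0821] [ 0.5374 -0.1899  0.1601]
```

View pics/w3.png

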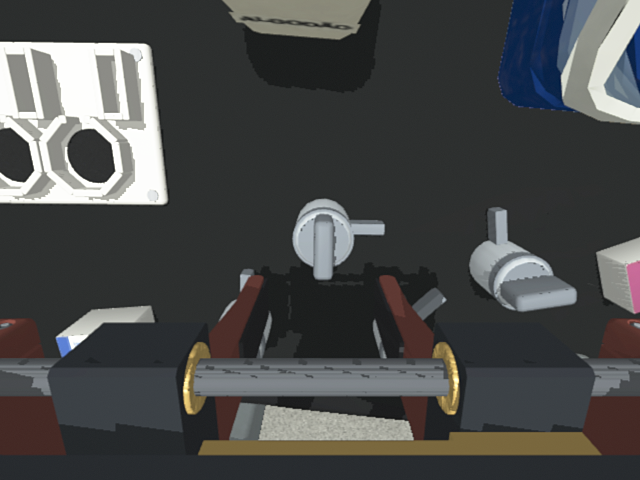

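The canister's bar is at (323,247) and its tab points right at (368,228). The comb set-down triggered on force about 15 mm early, so I'll check how the comb ended up.

Run:
```python
from h import *
im,K,T=snap("top"); a=cv2.resize(im[130:330,20:220],(400,400)); s,_,_=snap("scene"); b=cv2.resize(s[100:260,120:340],(550,400))[:, :400]
save("t2",np.hstack([a,b]))
d=np.load("w3.npz"); im=d["im"]; m=grey_blobs(im); n,l,st,ct=cv2.connectedComponentsWithStats(m); k=l[235,323]; print(st[k])
B=(l==k); 
for r in range(196,284,4): x=np.flatnonzero(B[r]); print(r,x[[0,-1]] if len(x) else None, end='; ')
g=cv2.cvtColor(im,cv2.COLOR_RGB2GRAY); print(); print(g[205:285:3,323]); print(g[250,300:350:2]); print(g[270,300:350:2])
```

```text
[ 292  198   93   82 4064]
196 None; 200 [313 333]; 204 [305 339]; 208 [302 344]; 212 [299 346]; 216 [298 348]; 220 [296 381]; 224 [295 384]; 228 [294 384]; 232 [293 384]; 236 [292 354]; 240 [292 354]; 244 [292 353]; 248 [294 352]; 252 [295 350]; 256 [298 348]; 260 [301 345]; 264 [307 340]; 268 [313 332]; 272 [313 332]; 276 [314 331]; 280 None; 
[187 104 191 127 108 114 164 175 178 178 178 176 176 175 174 174 171 170
 172 172 171 171 170 170 162  48  49]
[183 176 176 176 175 176 178 128 154 171 176 173 172 173 169 156 115 138
 178 177 176 176 176 178 166]
[ 30  32  31  30  30  30  31 134 157 171 172 170 170 170 163 154  94  26
  37  47  46  46  46  46  48]
```

View pics/t2.png

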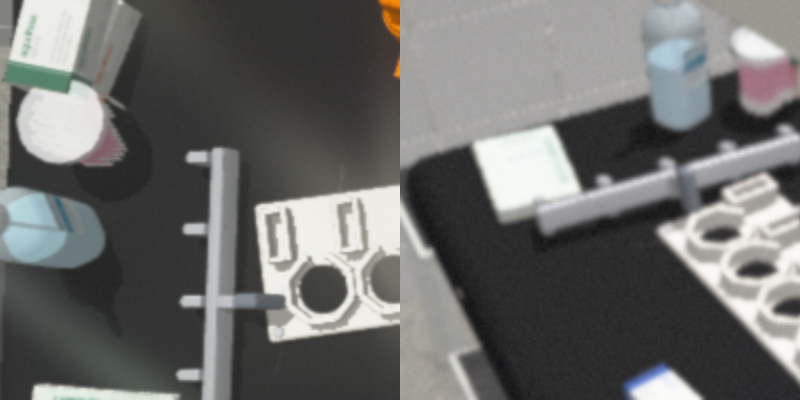

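The comb dropped and tipped over. It now lies on its side with the beam along world x, the teeth towards +y and the grip pointing towards -y over the rack's left edge. I'll measure it from two wrist positions, then stand it up again.

Run:
```python
from h import *
move_pose([.5,.25,.3],quat(np.pi)); ims=[]
for i,y in enumerate((.22,.36)):
    movel([.53,y,.2],v=.25); wait(.2); im,K,T=snap("wrist"); np.savez(f"v{i}",im=im,K=K,T=T); ims.append(im[60:330])
save("v01",np.vstack(ims)); print(get_time(),get_joint_pos())
```

```text
18.5583 [ 0.5763  0.4699  1.6117 -0.0001  1.0602 -0.9929]
```

View pics/v01.png

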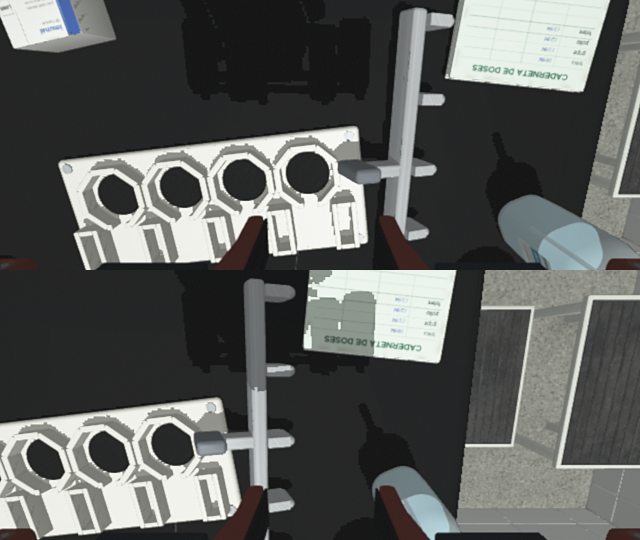

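The first view shows the lying comb: grip at about (343-380, 222-242), middle tooth tip at (435,228), front beam end at about (404-426, 70). In the second view the grip is at (195-226, 222-245) and the middle tooth tip at (294,230). The grip tip rests on the rack.

Run:
```python
from h import *
V=[np.load(f"v{i}.npz") for i in (0,1)]
def tri(px):
    A=np.zeros((3,3));b=np.zeros(3);L=[]
    for p,v in zip(px,V):
        c=v["T"][:3,3]; d=ray([p],v["K"],v["T"],0)[0]-c; d/=np.linalg.norm(d); M=np.eye(3)-np.outer(d,d);A+=M;b+=M@c;L.append((c,d,M))
    x=np.linalg.solve(A,b); return x,max(np.linalg.norm(M@(x-c)) for c,d,M in L)*1e3
for n,p in dict(gripTipTop=[(343,221),(196,222)],gripTipLow=[(349,238),(198,245)],toothTip=[(435,227),(294,229)],tooth0Tip=[(452,78),(295,82)],tooth1tip=[(443,160),(295,161)],beamFrontR=[(425,71),(264,71)],beamFrontL=[(404,72),(245,72)]).items(): print(n,*tri(p))
# edge profiles for precise columns/rows
for v,c in zip(V,((330,460),(185,305))):
    g=cv2.cvtColor(v["im"],cv2.COLOR_RGB2GRAY); print(g[230,c[0]:c[1]:2])
g=[cv2.cvtColor(v["im"],cv2.COLOR_RGB2GRAY) for v in V]; print(g[0][210:255,362]); print(g[1][210:260,210])
```

```text
gripTipTop [0.5292 0.2419 0.0376] 0.23202495727083214
gripTipLow [0.5446 0.2469 0.0518] 2.472144974388412
toothTip [0.5383 0.3325 0.0265] 0.31627315053779115
tooth0Tip [0.4051 0.3361 0.0237] 1.238022248701036
tooth1tip [0.4742 0.3347 0.0246] 0.05456324347890779
beamFrontR [0.3989 0.3102 0.03  ] 0.368715224726417
beamFrontL [0.3991 0.2932 0.0259] 0.395123318063576
[222 196 248 252  88  82  83  83  82  82  80  74  73  71  83  90  93  96
  99 100 102 105 105 106 104 131 198 195 194 194 193 193 192 191 190 178
 193 194 185 191 168 120 119 197 195 194 200 192 195 193 194 198 196 109
  35  39  39  40  40  39  40  38  37  37  37]
[ 40  38  32 179 204  74  71  70  68  70  70  72  75  76  77  76  82  84
  86  73 109 215 212 212 211 211 213 211 209 208 206 205 202 201 190 195
 205 194 191 195 179 120 206 204 203 210 200 202 200 201 199 200 204 181
 161  46  38  39  39  38]
[ 20  19  20  20  17  18  18  21  32  39  47  63  68  68  67  68  68  68
  68  77  93 106 114 125 134 136 136 137 137 138 138 136 130 134 175 191
 207 215 219 223 227 230 232 233 234]
[145 145 146 145 145 146 146 146 146 148 135  91  66  67  68  69  70  71
  69  68  75  91 106 116 128 146 152 153 155 154 154 154 152 140 126 162
 237 244 243 244 246 195 143 143 145 146 146 144 129 123]
```

```bash
cat > tip.py <<'E'
from h import *; from cfg import *
def qm(M): q=R.from_matrix(M).as_quat(); return [q[3],q[0],q[1],q[2]]
def frame(l,u,a,s):
    """tool axes for comb long axis l, comb up u, tool tilt a; s=+-1 picks the half turn"""
    n=np.cross(l,u); z=-np.sin(a)*u+np.cos(a)*n; y=s*np.asarray(l); return np.c_[np.cross(y,z),y,z]
yw=-.02; l0=np.array([np.cos(yw),np.sin(yw),0]); u0=np.array([np.sin(yw),-np.cos(yw),0])
rz=R.from_euler('z',rack[2]).as_matrix(); l1=rz[:,1]; u1=np.array([0,0,1.])
E
python3 - <<'E'
from tip import *
for i,p in ((0,(362,236)),(1,(212,238))):
    v=np.load(f"v{i}.npz"); print(ray([p],v["K"],v["T"],.042))
c=camera_info("top"); print("tray/carton",ray([[40,322],[110,326],[108,375],[278,345],[312,335]],c["intrinsics"],c["T"],.02)[:,:2])
g=np.array([.541,.256,.036]); pl=np.array([*rp(-.125,.09),.08])
for a in (.5,.7,.8):
  for s in (1,-1):
    A=frame(l0,u0,a,s);B=frame(l1,u1,a,s); r=[]
    for P,M in ((g,A),(g-.1*A[:,2],A),(pl,B),(pl+[0,0,.15],B)): r.append(inverse_kinematics(P+.019*M[:,2],qm(M)))
    print(a,s,*r,sep="\n")
E
```

```text
[[0.5429 0.2597 0.042 ]]
[[0.5433 0.2569 0.042 ]]
tray/carton [[ 0.4682  0.4611]
 [ 0.4579  0.3334]
 [ 0.3704  0.3357]
 [ 0.4165  0.0279]
 [ 0.4329 -0.0342]]
0.5
1
[ 0.1919  0.6969  1.8908  0.8948  0.6445 -0.5434]
[ 0.1053  0.5315  1.9029  0.7366  0.7868 -0.4269]
[0.6107 0.8579 2.4749 3.5962 1.2411 1.6661]
[0.6107 0.2945 2.4954 3.7794 0.7722 1.3349]
0.5
-1
None
None
[ 0.6107  0.8579  2.4749  3.5962  1.2411 -1.4755]
[ 0.6107  0.2945  2.4954  3.7794  0.7722 -1.8067]
0.7
1
[ 0.1054  0.752   1.906   1.1523  0.7747 -0.8507]
[-0.014   0.6042  1.9236  0.9743  0.8925 -0.7382]
[0.5565 0.6686 2.4426 3.592  0.8433 1.5535]
[0.5565 0.1633 2.4119 4.0794 0.415  0.9696]
0.7
-1
[0.1054 0.752  1.906  1.1523 0.7747 2.2909]
[-0.014   0.6042  1.9236  0.9743  0.8925  2.4034]
[ 0.5565  0.6686  2.4426  3.592   0.8433 -1.5881]
[ 0.5565  0.1633  2.4119  4.0794  0.415  -2.172 ]
0.8
1
[ 0.0663  0.7885  1.9068  1.2405  0.8564 -0.9652]
[-0.0673  0.6535  1.9247  1.0608  0.9632 -0.8634]
[0.5289 0.5928 2.4118 3.622  0.647  1.48  ]
None
0.8
-1
[0.0663 0.7885 1.9068 1.2405 0.8564 2.1764]
[-0.0673  0.6535  1.9247  1.0608  0.9632  2.2782]
[ 0.5289  0.5928  2.4118  3.622   0.647  -1.6616]
None
```

Run:
```python
from tip import *
a=.7; A=frame(l0,u0,a,1); B=frame(l1,u1,a,1); qa=qm(A); qb=qm(B)
g=np.array([.543,.257,.036]); t=g+.019*A[:,2]
movel([.5,.22,.30],v=.3); command_gripper(.45)
move_pose(t-.1*A[:,2],qa); f0=get_ft_force()
print(movel(t,v=.06,until_force=10),get_tcp_pos()-t,get_ft_force()-f0)
command_gripper(0); print("w",get_grip_width()*88,get_ft_force()-f0)
movel(t+[0,0,.03],v=.04); print("w",get_grip_width()*88,get_ft_force()-f0)
movel(t+[0,0,.27],v=.2); print("w",get_grip_width()*88,get_ft_force()-f0,get_time())
P=np.array([*rp(-.12,.075),.23])+.019*B[:,2]
print(inverse_kinematics(t+[0,0,.27],qa),inverse_kinematics(P,qb))
s,_,_=snap("scene"); save("s3",cv2.resize(s[60:300,80:400],(640,480)))
```

```text
False [ 0.0002 -0.0002  0.0002] [ 1.4524 -0.1332  0.0659]
w 13.920394999595455 [-0.9107  1.1354  1.3181]
w 13.752656904281757 [ 0.8399  0.1935 -3.3588]
w 13.912898614580955 [ 0.422  -1.0998 -3.207 ] 25.2417
[ 0.1068  0.3095  1.8137  0.81    1.0807 -0.2941] [0.5013 0.1606 2.4159 3.987  0.3928 1.0194]
```

View pics/s3.png

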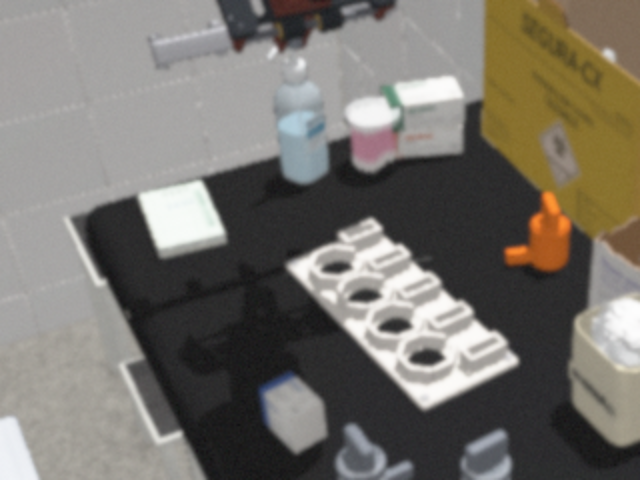

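The comb is gripped and lifted clear, and nothing else has moved. Next I'll turn it upright in stages, watching its height.

Run:
```python
from tip import *
B=frame(l1,u1,.7,1); qb=qm(B)
P=np.array([*rp(-.12,.075),.25])+.019*B[:,2]; qt=inverse_kinematics(P,qb); q0=np.array(get_joint_pos()); print(qt)
for k in range(1,7):
    movej(q0+(qt-q0)*k/6); p=get_tcp_pos(); print(k,p)
    if p[2]<.17: break
print(get_grip_width()*88,get_time())
s,_,_=snap("scene"); save("s4",cv2.resize(s[60:300,80:400],(640,480)))
```

```text
[0.5013 0.1016 2.4006 4.1397 0.3478 0.8557]
1 [0.5646 0.3621 0.3633]
2 [0.6005 0.3803 0.4237]
3 [0.627  0.341  0.4376]
4 [0.6214 0.2747 0.3985]
5 [0.571  0.2126 0.3229]
6 [0.481  0.1754 0.2396]
13.973144247662649 28.8417
```

View pics/s4.png

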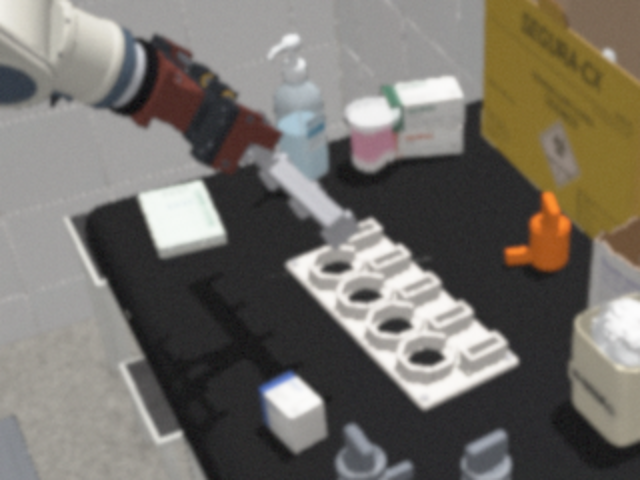

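Run:
```python
from tip import *
B=frame(l1,u1,.7,1); G=get_tcp_pos()-.019*B[:,2]
s,K,T=snap("scene"); n=rz[:,0]; s=cv2.resize(s,None,fx=3,fy=3,interpolation=cv2.INTER_CUBIC)
for i in range(-2,3):
    P=np.array([G+l1*.066*i+u1*(h-.078) for h in (0,.026,.04)]+[G+l1*.066*i-u1*.052+n*.012])
    for p in (proj(P,K,T)*3+1).astype(int): cv2.circle(s,tuple(p),2,(255,0,0),-1)
cv2.circle(s,tuple((proj(G+u1*.013,K,T)[0]*3+1).astype(int)),3,(0,255,0),-1)
save("s5",s[330:630,480:980])
```

```text
(no output)
```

View pics/s5.png

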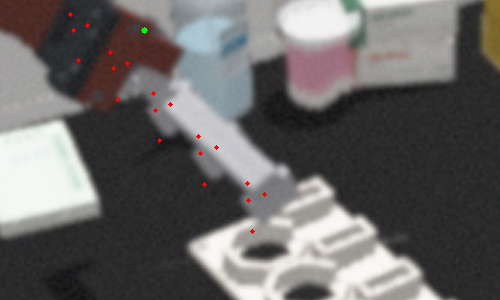

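The predicted upright points (red) lie inward of the real beam, so the comb's top leans towards the robot. I'll use the wrist view to measure the lean.

Run:
```python
from tip import *
im,K,T=snap("wrist"); np.savez("w6",im=im,K=K,T=T); save("w6",im)
B=frame(l1,u1,.7,1); G=get_tcp_pos()-.019*B[:,2]
for d in (0,.1,.2,.3,.4):
    u=np.cos(d)*u1-np.sin(d)*rz[:,0]; n=np.cross(l1,u)
    print(d,"tip,beam-lo-in,beam-lo-out rows",proj([G-.078*u+l1*.066,G-.052*u-.012*n+.03*l1,G-.052*u+.012*n+.03*l1,G-.038*u-.012*n+.03*l1],K,T).round(0).tolist())
```

```text
0 tip,beam-lo-in,beam-lo-out rows [[443.0, 171.0], [383.0, 201.0], [376.0, 224.0], [385.0, 228.0]]
0.1 tip,beam-lo-in,beam-lo-out rows [[439.0, 179.0], [381.0, 205.0], [375.0, 230.0], [384.0, 230.0]]
0.2 tip,beam-lo-in,beam-lo-out rows [[435.0, 189.0], [379.0, 210.0], [374.0, 237.0], [382.0, 232.0]]
0.3 tip,beam-lo-in,beam-lo-out rows [[432.0, 198.0], [378.0, 215.0], [373.0, 245.0], [381.0, 235.0]]
0.4 tip,beam-lo-in,beam-lo-out rows [[429.0, 208.0], [376.0, 220.0], [372.0, 252.0], [380.0, 238.0]]
```

View pics/w6.png

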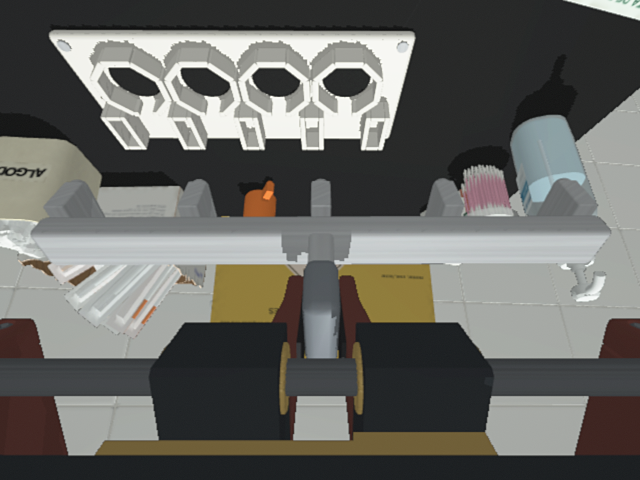

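In the wrist view the front edges of the tooth tips are at row ~180 and the beam's lower edge at row ~217. That corresponds to a lean of about 0.3 rad. I'll solve for the lean and check that the corrected poses are reachable.

Run:
```python
from tip import *
from scipy.optimize import fsolve
d=np.load("w6.npz");K,T=d["K"],d["T"]
B=frame(l1,u1,.7,1); G=get_tcp_pos()-.019*B[:,2]
def rows(p,e=.018):
    dl,n0=p; u=np.cos(dl)*u1-np.sin(dl)*rz[:,0]; n=np.cross(l1,u); C=G+n0*n
    return proj([C-.078*u-e*n,C-.052*u-.012*n],K,T)[:,1]
for e in (.018,.015): print(e,fsolve(lambda p:rows(p,e)-[180,217],[.25,.0]))
for dl in (.2,.25,.3):
  M=frame(l1,u1,.7+dl,1)
  for x in (-.12,-.13):
    for z in (.08,.12,.18,.24):
      P=np.array([*rp(x,.075),z])+.019*M[:,2]; print(dl,x,z,inverse_kinematics(P,qm(M)))
```

```text
0.018 [ 0.4111 -0.0027]
0.015 [0.2901 0.0023]
0.2 -0.12 0.08 [0.453  0.5331 2.3756 3.6246 0.4564 1.3975]
0.2 -0.12 0.12 [0.453  0.4101 2.3717 3.7839 0.3487 1.2247]
0.2 -0.12 0.18 [0.453  0.2356 2.3475 4.3288 0.2226 0.659 ]
0.2 -0.12 0.24 [ 0.453   0.0824  2.303  -1.0758  0.2348 -0.2401]
0.2 -0.13 0.08 [0.4636 0.5312 2.3946 3.6232 0.4726 1.4105]
0.2 -0.13 0.12 [0.4636 0.4044 2.3906 3.7803 0.3615 1.239 ]
0.2 -0.13 0.18 [0.4636 0.2247 2.3657 4.3172 0.2305 0.68  ]
0.2 -0.13 0.24 [ 0.4636  0.0675  2.3202 -1.0904  0.2401 -0.2172]
0.25 -0.12 0.08 [0.4416 0.5097 2.3534 3.6852 0.3663 1.3239]
0.25 -0.12 0.12 [0.4416 0.3914 2.3476 3.918  0.2675 1.0793]
0.25 -0.12 0.18 None
0.25 -0.12 0.24 [ 0.4416  0.0798  2.275  -0.7818  0.266  -0.5401]
0.25 -0.13 0.08 [0.4514 0.5065 2.3726 3.6795 0.3813 1.3402]
0.25 -0.13 0.12 [0.4514 0.3848 2.3665 3.9062 0.279  1.1009]
0.25 -0.13 0.18 None
0.25 -0.13 0.24 [ 0.4514  0.0647  2.2923 -0.7982  0.2695 -0.5159]
0.3 -0.12 0.08 [0.4305 0.4904 2.3299 3.7846 0.2811 1.2127]
0.3 -0.12 0.12 [0.4305 0.3769 2.3223 4.1522 0.1977 0.835 ]
0.3 -0.12 0.18 [ 0.4305  0.2183  2.2937 -1.1228  0.1856 -0.1889]
0.3 -0.12 0.24 [ 0.4305  0.0805  2.2466 -0.5703  0.3132 -0.757 ]
0.3 -0.13 0.08 [0.4397 0.4861 2.3491 3.7711 0.2948 1.236 ]
0.3 -0.13 0.12 [0.4397 0.3694 2.3413 4.1237 0.2072 0.8725]
0.3 -0.13 0.18 [ 0.4397  0.2063  2.3121 -1.1581  0.1879 -0.1455]
0.3 -0.13 0.24 [ 0.4397  0.0652  2.2639 -0.5847  0.3151 -0.7353]
```

Run:
```python
from tip import *
B=frame(l1,u1,.7,1); M=frame(l1,u1,.7+.29,1); xy=rp(-.12,.075)
pt=lambda z,F: np.array([*xy,z])+.019*F[:,2]
movel(pt(.14,B),v=.08)
j=inverse_kinematics(pt(.12,M),qm(M)); print(j,get_joint_pos()); 
if abs(j[3]-get_joint_pos()[3])>1: raise SystemExit("branch")
movej(j); movel(pt(.092,M),v=.04); wait(.3); f0=get_ft_force(); print(f0)
z=.092
while z>.072:
    z-=.002; movel(pt(z,M),v=.02); wait(.2); f=get_ft_force()-f0; print(round(z,3),f)
    if f[2]>2: break
print(get_time(),get_grip_width()*88)
s,K,T=snap("scene"); save("s7",cv2.resize(s[100:260,130:350],None,fx=3,fy=3,interpolation=cv2.INTER_CUBIC))
```

```text
[0.4327 0.3795 2.3274 4.0937 0.2103 0.8954] [0.5014 0.4586 2.453  3.6259 0.6626 1.4321]
[-0.4608  0.37   -3.2943]
0.09 [ 0.3354 -0.2821 -0.4034]
0.088 [0.2766 0.1165 1.6194]
0.086 [0.5181 0.1707 0.2318]
0.084 [-0.723  -0.4328  0.1976]
0.082 [ 0.357  -0.311   0.2819]
0.08 [ 0.7349 -0.937   1.0029]
0.078 [ 0.3986 -1.0503  0.3506]
0.076 [ 0.6372 -0.1022  0.4126]
0.074 [-0.3925 -1.4457  8.793 ]
36.2917 13.815281827996289
```

View pics/s7.png

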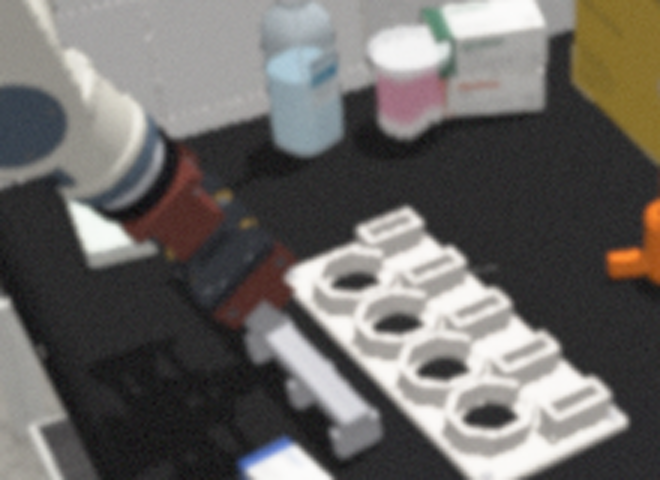

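The comb stands on its teeth in front of the rack, and the firm contact came at the expected height. I'll release it, retreat and check.

Run:
```python
from tip import *
M=frame(l1,u1,.7+.29,1)
command_gripper(.3); wait(.3); p=get_tcp_pos(); movel(p-.08*M[:,2],v=.08)
movel(get_tcp_pos()+[0,0,.06],v=.1)
j=inverse_kinematics([.42,-.02,.25],quat(np.pi/2)); print(j)
move_pose([.42,-.02,.25],quat(np.pi/2)); print(get_time(),get_joint_pos())
im,_,_=snap("top"); s,_,_=snap("scene")
save("t8",np.hstack([cv2.resize(im[200:350,140:320],(480,400)),cv2.resize(s[120:280,160:300],(300,343))[:343].copy() if 0 else cv2.resize(s[150:290,180:290],(314,400))]))
print(top_canisters())
```

```text
Traceback (most recent call last):
station.MotionError: the arm cannot follow that straight line within its joint ranges
```

Run:
```python
from tip import *
p=get_tcp_pos(); print(p,get_grip_width())
for v in ([-.01,0,.046],[0,0,.046],[0,0,.04]):
    try: movel(p+v,v=.05); break
    except MotionError as e: print(v,e)
print(get_tcp_pos()); q0=np.array(get_joint_pos()); print(q0)
print(inverse_kinematics(p+[-.03,0,.12],qm(frame(l1,u1,1.2,1))),inverse_kinematics([.40,.1,.3],quat(np.pi/2)))
im,_,_=snap("top"); s,_,_=snap("scene")
save("t8",np.hstack([cv2.resize(im[200:350,140:320],(480,400)),cv2.resize(s[150:290,180:290],(314,400))]))
```

```text
[0.4311 0.1692 0.125 ] 0.2999350902284126
[-0.01, 0, 0.046] the arm cannot follow that straight line within its joint ranges
[0, 0, 0.046] the arm cannot follow that straight line within its joint ranges
[0, 0, 0.04] the arm cannot follow that straight line within its joint ranges
[0.4311 0.1692 0.125 ]
[0.4779 0.2827 2.4016 4.2699 0.2157 0.7568]
[ 0.458  -0.0429  2.2238 -0.2099  0.6198 -1.0801] [ 0.2161 -0.0013  1.9857 -0.      1.1572  0.2161]
```

View pics/t8.png

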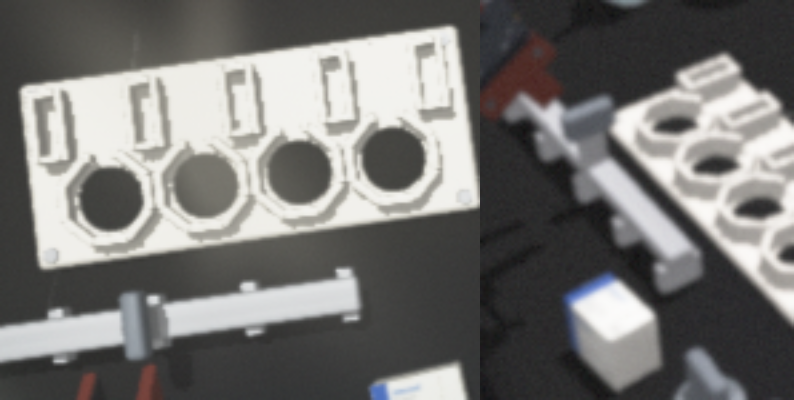

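The comb stands upright beside the rack's front edge, parallel to it. Now the canisters.

Run:
```python
from tip import *
q=np.array(get_joint_pos()); q[1]=-.05; movej(q); print(get_tcp_pos())
a=.43,-.13
move_pose([.42,-.05,.28],quat(np.pi/2)); print(get_time(),get_tcp_pos())
c=top_canisters(); print(c)
```

```text
[0.4628 0.1857 0.2851]
42.5583 [ 0.42   -0.0498  0.2799]
[[   0.4327   -0.1285    0.5567    0.0952 2231.    ]
 [   0.4998   -0.337     2.2387    0.1055 1809.    ]
 [   0.537    -0.1907   -1.4443    0.0594  753.    ]]
```

```bash
cat >> h.py <<'E'
def fine(im,K,T,guess,h=0.0):
    """canister axis (x,y) and yaw from the wrist view; h = foot height. Bar end near the camera's bottom edge and tab."""
    m=grey_blobs(im); u=proj([[*guess[:2],h+.058]],K,T)[0].astype(int)
    n,l,st,ct=cv2.connectedComponentsWithStats(m); L=l[u[1]-25:u[1]+26,u[0]-25:u[0]+26]; k=np.bincount(L[L>0]).argmax(); B=l==k
    rows=np.flatnonzero(B.any(1)); r1=rows[-1]; w=[np.flatnonzero(B[r])[[0,-1]] for r in range(r1-7,r1-2)]
    e=ray([np.mean(w),r1+.5],K,T,h+.085)[0]               # bar end, middle
    tx=T[:3,:3]@camera_info("wrist")["tool_from_camera"][:3,:3].T  # tool axes in world
    axA=e[:2]+.022*tx[:2,0]
    # disc: widest left edge, columns from bar
    lf=np.array([np.flatnonzero(B[r])[0] for r in rows]); mr=rows[lf<=lf.min()+1].mean()
    axB=ray([lf.min(),mr],K,T,h+.055)[0][:2]-.024*tx[:2,1]
    # tab: right-hand part beyond the disc
    ys,xs=np.nonzero(B); c0=proj([[*axA,h+.02]],K,T)[0]
    P=ray(np.c_[xs,ys],K,T,h+.016)[:,:2]; d=P-axA; q=d@tx[:2,1]; far=np.abs(q)>.032
    return axA,axB,(np.mean(w[-1])-np.mean(w[0])),r1,far.sum(),np.array([q[far].mean()*1e3,(d@tx[:2,0])[far].mean()*1e3]) if far.any() else None
E
python3 - <<'E'
from h import *
d=np.load("w3.npz"); print(fine(d["im"],d["K"],d["T"],(.537,-.19)))
E
```

```text
(array([ 0.5365, -0.1909]), array([ 0.5304, -0.1436]), np.float64(0.0), np.int64(279), np.int64(396), array([43.6481, -0.889 ]))
```

```bash
sed -i 's/-.024\*tx\[:2,1\]/+.024*tx[:2,1]/' h.py
cat > pp.py <<'E'
from h import *; from cfg import *
def pick(g):
    g=np.array(g[:3],float)
    command_gripper(.65); move_pose([g[0],g[1],.20],quat(g[2]+np.pi/2)); movel([g[0],g[1],.16],v=.2); wait(.15)
    im,K,T=snap("wrist"); save("pick_%d"%(get_time()*10),im)
    A,B,_,_,n,t=fine(im,K,T,g); print("fine",A,B,n,t)
    if np.hypot(*(A-g[:2]))>.02 or np.hypot(*(A-B))>.005 or t is None or not 36<t[0]<50: return False
    yaw=g[2]+np.arctan2(t[1],t[0]); ax=(A+B)/2; q=quat(yaw+np.pi/2); print("at",ax,yaw)
    f0=get_ft_force(); movel([*ax,.10],q,v=.15)
    if movel([*ax,.062],v=.06,until_force=12): print("hit",get_tcp_pos()); return False
    command_gripper(0); w=get_grip_width()*88; print("w",w)
    movel([*ax,.19],v=.2); return 11<get_grip_width()*88<17
def place(i,dx=0,dy=0):
    p=rp(-.033+dx,-.099+.066*i+dy); q=quat(rack[2]+np.pi/2)
    move_pose([*p,.19],q); movel([*p,.105],v=.15); wait(.1); f0=get_ft_force()
    hit=movel([*p,.0735],v=.03,until_force=15); wait(.1); print("placed",i,hit,get_tcp_pos()-[*p,0],get_ft_force()-f0,get_grip_width()*88)
    return hit
def release():
    p=get_tcp_pos(); command_gripper(.4); movel([p[0],p[1],.2],v=.2); print("t",get_time())
E
python3 - <<'E'
from pp import *
if pick((.537,-.1907,-1.44)) and not place(0): release()
E
```

```text
fine [ 0.5364 -0.191 ] [ 0.5366 -0.1913] 405 [43.4071 -0.9076]
at [ 0.5365 -0.1912] -1.460905406451079
w 13.978596067552308
placed 0 False [0.0001 0.     0.0737] [-0.5367 -0.2221 -0.28  ] 13.914155677419195
t 52.375
```

Run:
```python
from pp import *
if pick((.4309,-.1303,.1232)):
    if not place(1): release()
```

```text
fine [ 0.4287 -0.1282] [ 0.4299 -0.1283] 408 [43.637  -3.9792]
at [ 0.4293 -0.1282] 0.03226304961378726
w 14.237517853380101
placed 1 False [ 0.0001 -0.      0.0737] [ 1.219   0.6578 -1.0183] 13.633444636320142
t 61.5667
```

Run:
```python
from pp import *
if pick((.4448,-.2793,-.6289)):
    if not place(2):
        release(); move_pose([.5,.3,.3],quat(np.pi/2)); print(top_canisters((335,230,530,365)))
        im,_,_=snap("top"); save("t9",cv2.resize(im[190:380,120:520],(800,380)))
```

```text
fine [ 0.44   -0.2697] [ 0.4496 -0.2894] 0 None
```

```bash
ls -t pics | head -3
```

```text
pick_640.png
pick_542.png
pick_449.png
```

View pics/pick_640.png

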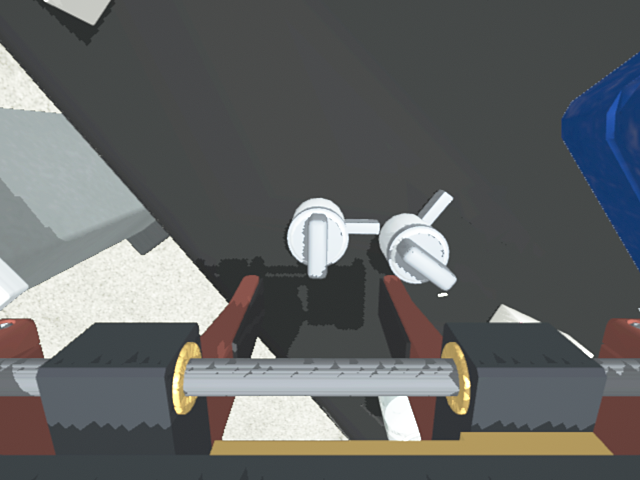

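One canister has been knocked and now stands close to the target: the target's bar is at (317,247), and the other canister is at (417,250) with its tab at (437,207). The shots are brighter here, so I'll raise the mask threshold and use a narrower opening.

```bash
sed -i 's/def grey_blobs(im):/def grey_blobs(im,lo=60,hi=215):/; s/(h\[...,2\]>60)&(h\[...,2\]<215)/(h[...,2]>lo)\&(h[...,2]<hi)/; s/m=grey_blobs(im); u=/m=grey_blobs(im,100,256); u=/' h.py
sed -i 's/def pick(g):/def pick(g,op=.4):/; s/command_gripper(.65)/command_gripper(op)/' pp.py
python3 - <<'E'
from pp import *
if pick((.4448,-.2793,-.6289)):
    if not place(2):
        release(); move_pose([.5,.3,.3],quat(np.pi/2)); print(top_canisters((335,230,530,365)))
        im,_,_=snap("top"); save("t9",cv2.resize(im[190:380,120:520],(800,380)))
E
```

```text
fine [ 0.5092 -0.3366] [ 0.4428 -0.2771] 4289 [-79.9188  -0.3741]
```

```bash
sed -i 's/^    n,l,st,ct=cv2.connectedComponentsWithStats(m); L=/    m[:,u[0]+62:]=0; m[:,:max(u[0]-62,0)]=0\n&/' h.py
python3 - <<'E'
from pp import *
if pick((.4428,-.2771,-.6289)):
    if not place(2):
        release(); move_pose([.5,.3,.3],quat(np.pi/2)); print(top_canisters((335,230,530,365)))
        im,_,_=snap("top"); save("t9",cv2.resize(im[190:380,120:520],(800,380)))
E
```

```text
fine [ 0.4428 -0.277 ] [ 0.4431 -0.2771] 390 [43.0362 -0.9601]
at [ 0.4429 -0.277 ] -0.6512050951484306
w 13.786521140302785
placed 2 False [0.0002 0.     0.0737] [-0.4391  0.073   0.5159] 14.162254298027612
t 74.125
[[  0.4998  -0.337    0.3379   0.0555 932.5   ]]
```

Run:
```python
from pp import *
if pick((.4998,-.337,.338)):
    if not place(3):
        release(); move_pose([.5,-.25,.35],quat(np.pi/2)); 
        im,K,T=snap("top"); np.savez("t10",im=im,K=K,T=T); save("t10",cv2.resize(im[190:380,120:420],(800,507),interpolation=cv2.INTER_CUBIC))
```

```text
fine [ 0.498  -0.3356] [ 0.4988 -0.3356] 397 [43.5736 -2.1199]
at [ 0.4984 -0.3356] 0.28938791062493036
w 13.997399126887201
placed 3 False [ 0.     -0.      0.0736] [ 0.3288  0.5472 -0.786 ] 13.926037141057627
t 86.0917
```

View pics/t10.png

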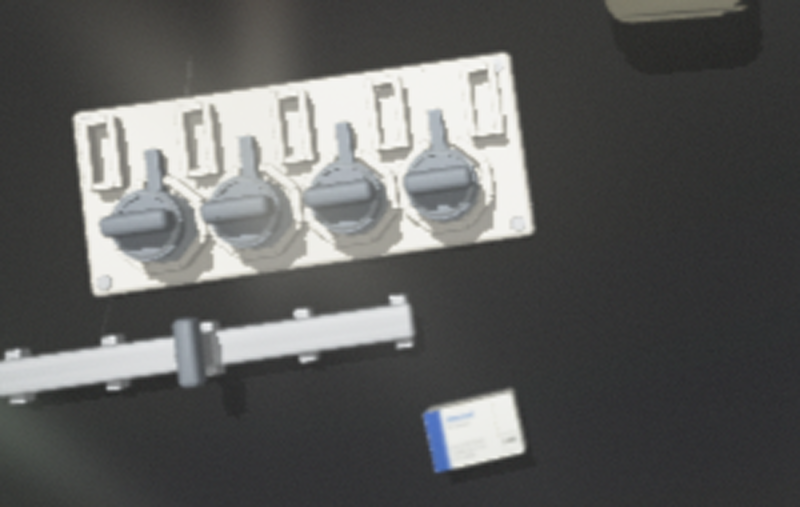

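All four canisters stand in the pockets with their tabs through the notches. The comb stands in front with its grip at about crop (187,352), and the carton has not moved. Next I'll take a closer look at the comb before grasping it.

Run:
```python
from pp import *
d=np.load("t10.npz"); g=ray([[190.1,322]],d["K"],d["T"],.088)[0]; print(g, rp(-.12,.075))
b=ray([[120+205/2.667,190+330/2.667],[120+412/2.667,190+303/2.667]],d["K"],d["T"],.040)[:,:2]; v=b[0]-b[1]; print("yaw",np.arctan2(-v[0],v[1]))
yaw=rack[2]
command_gripper(.4); move_pose([.5,-.05,.33],quat(yaw+np.pi/2)); move_pose([g[0],g[1],.27],quat(yaw+np.pi)); movel([g[0],g[1],.19],v=.15); wait(.2)
im,K,T=snap("wrist"); np.savez("w11",im=im,K=K,T=T); save("w11",im); print(get_tcp_pos(),get_time())
```

```text
[0.4642 0.171  0.088 ] [0.4643 0.1731]
yaw 0.105118776097142
[0.4648 0.1712 0.1909] 90.9083
```

View pics/w11.png

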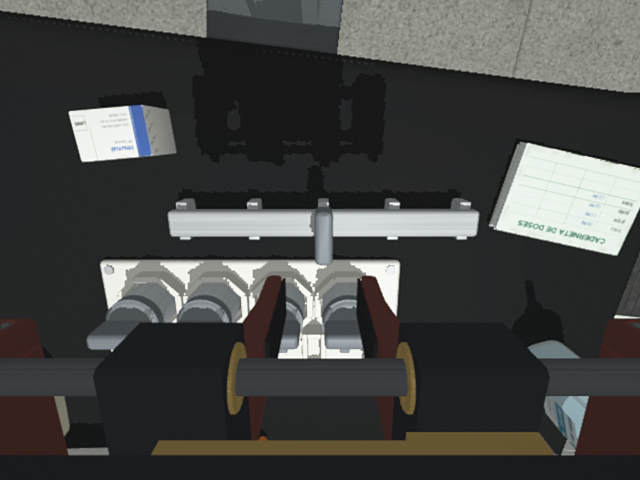

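Run:
```python
from pp import *
d=np.load("w11.npz"); im,K,T=d["im"],d["K"],d["T"]; g=cv2.cvtColor(im,cv2.COLOR_RGB2GRAY)
print("col323",list(zip(range(196,272,2),g[196:272:2,322])))
for r in (245,222): print(r,g[r,306:340])
# beam edges: bright mask per column, away from the grip
c=np.r_[190:246:4,262:300:4,345:385:4,402:452:4]; lo=[];hi=[]
for x in c:
    y=np.flatnonzero(g[200:250,x]>110)+200; lo.append(y[0]); hi.append(y[-1])
print(np.median(lo),np.median(hi),np.polyfit(c,lo,1),np.polyfit(c,hi,1))
y=np.median(hi)
row=np.flatnonzero(g[224,150:500]>110)+150; print("ends",row[[0,-1]])
f=lambda p,z:(R.from_euler('z',-rack[2]).apply(ray(p,K,T,z)-[rack[0],rack[1],0])*1e3).round(1).tolist()
print("rack-local mm: grip far/near",f([[323,206],[323,264.5]],.091),"beam hi/lo",f([[323,np.median(hi)+.5],[323,np.median(lo)-.5]],.04),"ends",f([[row[0],224],[row[-1]+1,224]],.04))
```

```text
col323 [(196, np.uint8(20)), (198, np.uint8(88)), (200, np.uint8(102)), (202, np.uint8(114)), (204, np.uint8(121)), (206, np.uint8(104)), (208, np.uint8(69)), (210, np.uint8(70)), (212, np.uint8(94)), (214, np.uint8(119)), (216, np.uint8(141)), (218, np.uint8(156)), (220, np.uint8(157)), (222, np.uint8(158)), (224, np.uint8(158)), (226, np.uint8(159)), (228, np.uint8(160)), (230, np.uint8(160)), (232, np.uint8(161)), (234, np.uint8(162)), (236, np.uint8(161)), (238, np.uint8(163)), (240, np.uint8(164)), (242, np.uint8(164)), (244, np.uint8(165)), (246, np.uint8(166)), (248, np.uint8(166)), (250, np.uint8(165)), (252, np.uint8(166)), (254, np.uint8(165)), (256, np.uint8(164)), (258, np.uint8(164)), (260, np.uint8(162)), (262, np.uint8(160)), (264, np.uint8(136)), (266, np.uint8(250)), (268, np.uint8(204)), (270, np.uint8(144))]
245 [ 39  39  39  40  41  40  39  37  48  85 113 125 137 151 159 162 166 167
 167 165 166 166 157 143 134 117  82  47  38  40  39  40  40  40]
222 [209 210 212 215 168 117 116 117  98  94 113 125 135 144 151 154 158 161
 165 168 172 173 166 151 134 115 132 192 217 216 214 215 215 215]
211.0 236.0 [  0. 211.] [ -0.0008 236.2838]
ends [169 499]
rack-local mm: grip far/near [[-147.4, 75.0, 91.0], [-101.1, 75.1, 91.0]] beam hi/lo [[-109.5, 75.3, 40.0], [-133.6, 75.3, 40.0]] ends [[-121.2, -63.8, 40.0], [-121.3, 235.2, 40.0]]
```

Run:
```python
from pp import *
p=rp(-.1216,.0752); s=rp(.021,0); q=quat(rack[2]+np.pi)
movel([*p,.12],q,v=.15); print(movel([*p,.059],v=.06,until_force=12),get_tcp_pos())
command_gripper(0); print("w",get_grip_width()*88)
movel([*p,.09],v=.06); wait(.1); print(get_ft_force(),get_grip_width()*88)
movel([*p,.23],v=.2); movel([*s,.23],v=.15); movel([*s,.12],v=.15); wait(.2)
im,K,T=snap("wrist"); save("w12",im); np.savez("w12",im=im,K=K,T=T); f0=get_ft_force()
h=movel([*s,.0695],v=.025,until_force=14); wait(.2); print(h,get_tcp_pos()-[*s,0],get_ft_force()-f0,get_time())
```

```text
False [0.463  0.1732 0.0593]
w 13.733318388670405
[ 0.2884  0.0384 -3.1949] 13.914281957648432
False [ 0.     -0.      0.0696] [-0.476  -0.99    1.2245] 99.5
```

Run:
```python
from pp import *
s=rp(.021,0); f0=get_ft_force()
movel([*s,.0685],v=.02,until_force=12); wait(.2); print(get_tcp_pos(),get_ft_force()-f0)
command_gripper(.3); movel([*s,.24],v=.15); wait(.3); 
im,K,T=snap("wrist"); save("w13",im); np.savez("w13",im=im,K=K,T=T)
move_pose([.45,-.2,.35],quat(np.pi/2)); s2,_,_=snap("scene"); a,_,_=snap("top")
c=cv2.resize(s2[140:280,200:360],(457,400),interpolation=cv2.INTER_CUBIC)
w=cv2.resize(im[90:300,140:500],(800,467))
save("f1",np.vstack([np.hstack([c,cv2.resize(a[200:310,140:330],(343,200))[:, :343] if 0 else cv2.resize(a[200:310,140:334],(343,400))])[:,:800]])); save("f2",w); print(get_time())
f=lambda p,z:(R.from_euler('z',-rack[2]).apply(ray(p,K,T,z)-[rack[0],rack[1],0])*1e3).round(1)
g=cv2.cvtColor(im,cv2.COLOR_RGB2GRAY); print(proj([[*rp(.021,y),.05] for y in (-.141,0,.141)],K,T).round(0))
```

```text
[0.6134 0.1152 0.0692] [-2.2659  0.8032  8.5089]
103.5167
[[181. 217.]
 [321. 217.]
 [460. 217.]]
```

View pics/f1.png

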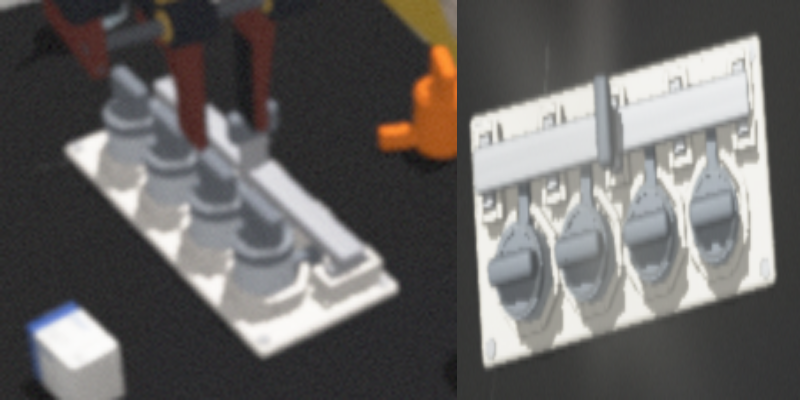

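```bash
python3 -c "
from station import *
print(get_time(),job_done())"
```

```text
the job is handed in; nothing more can be done
103.5167 None
```

The job is handed in at 103.5 s: all four canisters are seated in the pockets with tabs in the notches, and the comb is back home over the tabs. I dropped the comb on its side once while setting it aside and stood it up again, and I viewed 17 pictures, over the limit of 14.

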